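Load a sample holder under a photometer's sprung cover

ROBOT

A 6-joint arm with a two-finger parallel gripper is mounted at the origin on the work surface. World frame = base frame: x ahead of the robot, y to its left, z up, the work surface at z = 0. Lengths are in m, angles in degrees, forces in N, time in s.
With the tool pointing down it reaches from about 0.375 to 0.9 m from the base axis. Payload 3.1 kg.
Tool frame: the origin (TCP) lies at the very end of the fingers, on their centre line; the grasp point (between the pads) lies behind it (bot.grip_depth is the z of the grasp point in the tool frame, in m); z points along the fingers, y is the direction in which the jaws open and shut (so a half turn about z gives the same grasp; the last joint's range is limited). The gripper opens to 87 mm and grips with 3 to 60 N. Pads are 19 mm wide; open, the fingers measure 117 mm over their backs; the gripper's body (75 mm by 190 mm) begins 51 mm behind the grasp point.
Start: joints at [-77.607, 30.224, 82.088, -0, 67.689, -10.227], TCP at [0.24, -0.577, 0.223] pointing down, gripper open.
Joint ranges: [-176.69, 176.69], [-43.24, 126.21], [12.49, 139.97], [-82, 262], [0, 151.66], [-163.58, 163.58]. Speed limits (degrees/s): [159.86, 159.86, 180, 180, 180, 180].

INTERFACE

Orientations are given as a 3x3 rotation matrix whose columns are the frame's x, y, z axes.
In Python, from rig import bot, vision gives the robot as it stands. The module is installed in compiled form; this text tells all that it offers.
- The arm moves only by the shell command python3 -m jog 'ROWS'. ROWS is JSON, a list of rows, each a list of 3 entries, a list of its own where there are three numbers: the shift along the tool's x, y, z in mm, then the turn, a rotation vector about the tool's x, y, z in degrees, then the closure, from 0 (fully open) to 1 (shut). In form: [[[dx, dy, dz], [wx, wy, wz], fingers], ...]. A call has 1 to 12 rows; each row is the pose to reach, as a shift and turn from the pose commanded when the call began, along the tool's axes at that moment; what a row does not reach only later rows make up. A row lasts 1/12 s, in which the tool goes at most 41.7 mm and 7.16 degrees, less where a joint would pass 70% of its speed; a pose out of reach is approached as far as the arm can. A call with a gripper value outside its range is refused whole. The fingers move at their own pace and stop on an object; the grip force is fixed at half the most. Time passes only in rows, so rows that repeat a pose let the fingers close. It gives the time, the measured TCP pose, the force and the opening at its end, in the units of the state.
- bot.read_state(): the state, without advancing time (a new reading comes with each control period).
- vision.capture(name): name is "scene" or "top" or "wrist"; returns the picture (400x640x3 uint8, red, green, blue); there is no depth.
- vision.camera_info(name): a dict with "intrinsics" (3x3 intrinsics, pixels), "camera_from_world" (4x4, takes a point from world to camera coordinates); the wrist camera has in their place "mount" (4x4, takes a point from camera to tool coordinates, whose origin is the TCP and whose axes are the flange's). Camera axes: x right, y up, looking along -z (the intrinsics and any distortion apply to the point x, -y, -z); pixel columns grow to the right and rows downward; lengths in m; the calibration is good to about 2 mm. A picture is of the moment at which its call begins: read the wrist's pose just before it. camera_info takes no time and is no camera call.
- bot.hand_in(): hands the job in, once; it reports no verdict.
The state is a dict: "time_s": time; "joint_positions": joint angles; "qvel": joint speeds; "tau": joint torques, N m; "position": TCP position; "tcp_rot": TCP orientation; "force": force on the tool from outside, world axes, zero at the start; "moment": the same for the moment, N m; "opening": opening from 0.0 (shut) to 1.0 (fully open).
Only numpy, scipy, OpenCV 4.12 (cv2) and the standard library are available. Lean on these libraries where they do the work, as an engineer would, in place of code of your own. Each camera call takes 0.05 s, during which the arm holds its last target. There are 200 camera calls.

TASK

Load the photometer: with one fingertip press down the long thumb bar to hold the sprung cover open, and with the other fingertip push the sample holder along its track and under the raised cover until it is fully home against the end stop. Then take the fingers away so that the cover closes down on the holder. Only press and push: do not grip the holder or lift it out of its track, and leave the other things on the bench alone.

Things in the scene. Friction and masses are not known exactly. Their poses are not given: they have to be found in the camera images.
- photometer: Low bench photometer, fixed to the bench. Origin on the bench surface below the cover's front edge, on the centre line of the track; x runs along the track, the way the holder is pushed; y to the left, towards hinge and thumb bar; z up. Electronics housing with blank display, 110 x 170 mm, up to 45 mm high, at x = 46 to 156 mm, behind the track.
- track_end (a point): Point on the track floor, on its centre line, at the face of the end stop (photometer x = 36, y = 0, z = 20 mm). The track is straight, open-topped, 43 mm wide, from x = -130 mm to this stop; its floor is level, 20 mm above the bench, and its side rails stand 6 mm above the floor.
- cover_hinge (a point): Point on the cover's hinge line, level with the cover's front edge (photometer x = 0, y = 42, z = 32 mm); the line runs along x. The dark cover plate, 36 mm along x, 3 mm thick with 7 mm stiffening edges on top, reaches from the hinge over the track to y = -20 mm. Its free side (-y) rises when the thumb bar on the other side of the hinge goes down: one rigid piece.
- thumb_bar (a point): Point on the top of the ribbed aluminium thumb bar, 28 mm from the hinge line, at the middle of its length. The bar is a strip from photometer x = -118 to +36 mm, y = 44 to 88 mm, overhanging the side of the base. Press it anywhere at y = 64 to 82 mm. With the cover shut its top, a plane through the hinge line, slopes up 0.225 rad away from the hinge.
- cover (a joint): Cover angle in rad, sprung shut: 0 = shut on the empty track, barring the holder's way; 0.12 = level, resting on a holder; 0.8 = hard limit. The holder passes from about 0.25. Pressing the bar takes 3 to 7 N. A fingertip on the bar brought down to 26 mm above the bench gives 0.4 to 0.6; the other, at the same height, is then 6 mm above the track floor, behind the holder.
- holder: Sample holder: flat aluminium block 54 mm long (x) x 40 wide (y) x 10 high, round glass window, black ribbed grip end 15 mm long and 16 mm high at its rear (-x); 60 g. It starts loose in the track, in front of the shut cover. Origin at the centre of its underside, x forward. Fully home, its origin is at photometer x = +9 mm, its rear face at -18 mm; the grip end stays outside the cover.
- weighing_cup: Bystander: open aluminium cup, 48 mm wide, 26 mm high, origin at the centre of its underside.
- sample_jar: Bystander: amber glass jar with black cap, 44 mm wide, 45 mm high, origin at the centre of its underside.
- cell_block: Bystander: white block 45 x 60 x 22 mm holding four capped round cells, 31 mm high in all, origin at the centre of its underside.

How it is judged:
By the outcome, as a careful person would: the job done as asked, in the order asked, and still so for the second after the job is handed in, with the robot touching nothing.
It also fails if it takes over 38 s, if anything falls off the work surface, if the arm or the gripper's body presses on something with over 40 N, if the wrist force passes 120 N, or if a joint passes its speed limit or range.

## Working session

There is one attempt and no reset: what is moved stays moved. The work goes in short steps, Python scripts to look and compute and a shell command to move; the robot and the scene stay as the last step left them, time stands still between calls to the robot, and variables do not carry over. Pictures are saved under pics/ and viewed, about 8 in all and at most 12, crops included, and the job is handed in when it is done.

```bash
mkdir -p pics; cat > h.py <<'E'
from rig import bot, vision
import numpy as np, cv2
def snap(n,f):
    im=vision.capture(n); cv2.imwrite('pics/'+f,im[:,:,::-1]); return im
def cam(n,st=None):
    c=vision.camera_info(n); K=np.array(c['intrinsics'])
    if 'mount' in c:
        T=np.eye(4);T[:3,:3]=st['tcp_rot'];T[:3,3]=st['position']; M=T@np.array(c['mount'])
    else: M=np.linalg.inv(np.array(c['camera_from_world']))
    return K,M
def ray(K,M,uv,z):
    d=np.linalg.inv(K)@[uv[0],uv[1],1]; d=M[:3,:3]@[d[0],-d[1],-d[2]]; o=M[:3,3]
    return o+d*(z-o[2])/d[2]
def proj(K,M,p):
    q=np.linalg.inv(M)@[*p,1]; q=K@[q[0],-q[1],-q[2]]; return q[:2]/q[2]
E
python3 - <<'E'
from h import *
a=snap('top','top.png');b=snap('scene','scene.png')
s=bot.read_state();print(s['time_s'],s['position'],np.round(s['tcp_rot'],3),bot.grip_depth,s['opening'])
for n in('top','scene','wrist'):
    c=vision.camera_info(n);print(n,{k:(np.round(v,3).tolist() if not isinstance(v,str) else v) for k,v in c.items()})
E
```

```text
0.1 [ 0.24030294 -0.57624428  0.22168335] [[ 0.923  0.385 -0.   ]
 [ 0.385 -0.923  0.002]
 [ 0.    -0.002 -1.   ]] -0.0187 1.0027874524726148
top {'intrinsics': [[439.728, 0.0, 328.127], [0.0, 439.728, 194.312], [0.0, 0.0, 1.0]], 'camera_from_world': [[-0.03, -0.999, -0.03, 0.087], [0.997, -0.032, 0.067, -0.585], [-0.068, -0.028, 0.997, -0.872], [0.0, 0.0, 0.0, 1.0]]}
scene {'intrinsics': [[377.144, 0.0, 321.136], [0.0, 377.144, 206.654], [0.0, 0.0, 1.0]], 'camera_from_world': [[-0.807, 0.59, 0.003, 0.41], [-0.505, -0.694, 0.513, 0.297], [0.305, 0.413, 0.858, -1.022], [0.0, 0.0, 0.0, 1.0]]}
wrist {'intrinsics': [[280.179, 0.0, 315.743], [0.0, 280.179, 196.767], [0.0, 0.0, 1.0]], 'mount': [[0.001, 0.954, 0.3, 0.083], [1.0, -0.001, -0.0, 0.0], [0.0, 0.3, -0.954, -0.162], [0.0, 0.0, 0.0, 1.0]]}
```

View pics/top.png

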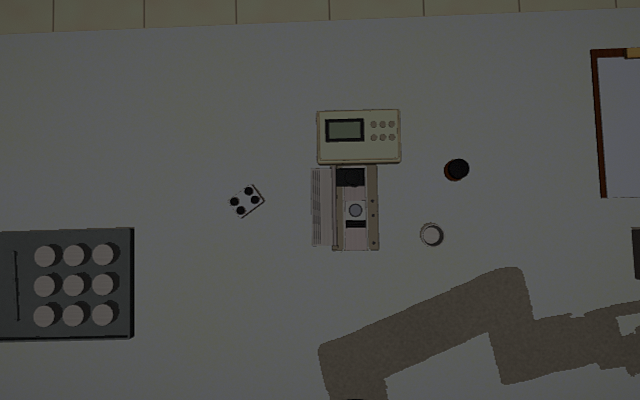

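View pics/scene.png

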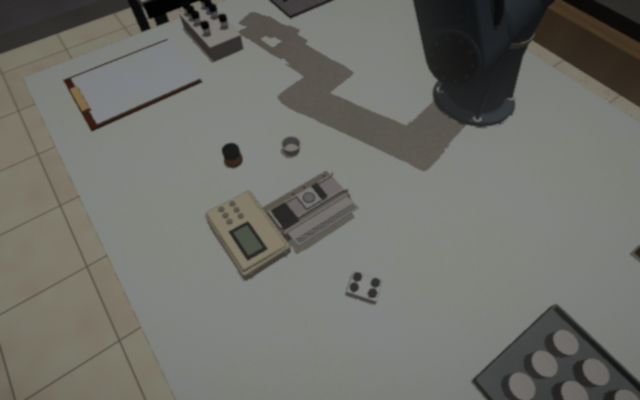

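The top view shows the housing at (317–400, 110–164), dark cover near (350,176), holder window near (356,210), grip at (356,224), and thumb bar at columns 311–335. The bystanders (cup, jar and cells) are clear of it. I'll enlarge this area.

```bash
python3 - <<'E'
from h import *
im=cv2.imread('pics/top.png')[100:260,300:410]
im=cv2.resize(im,None,fx=5,fy=5,interpolation=cv2.INTER_CUBIC)[:,:]
im=cv2.convertScaleAbs(im,alpha=1.6); im=cv2.resize(im,None,fx=.75,fy=.75)
cv2.imwrite('pics/topc.png',im)
K,M=cam('top')
# housing corners guess
for uv,z in [((317,111),.045),((400,110),.045),((401,163),.045),((318,165),.045),((356,210),.03),((356,224),.036),((334,250),.026),((378,249),.026)]: print(uv,np.round(ray(K,M,uv,z),4))
E
```

```text
(317, 111) [0.7535 0.0855 0.045 ]
(400, 110) [ 0.7493 -0.08    0.045 ]
(401, 163) [ 0.643  -0.0776  0.045 ]
(318, 165) [0.6445 0.0866 0.045 ]
(356, 210) [0.5533 0.0138 0.03  ]
(356, 224) [0.5254 0.0149 0.036 ]
(334, 250) [0.4748 0.0603 0.026 ]
(378, 249) [ 0.4743 -0.0276  0.026 ]
```

View pics/topc.png

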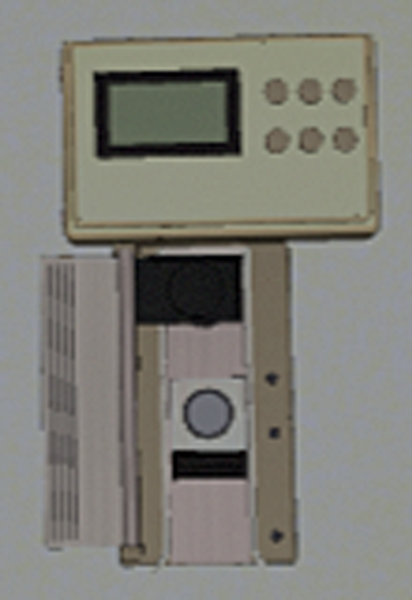

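```bash
python3 - <<'E'
from h import *
K,M=cam('top')
for n,p,z in [('trackBL',(166,563),.02),('trackBR',(252,563),.02),('trackTL',(165,326),.02),('railBR',(296,562),.026),('railTR',(288,246),.026),('coverFL',(135,324),.035),('coverFR',(243,322),.035),('coverBR',(241,257),.035),('barT',(41,257),.042),('barB',(44,545),.042),('win',(209,413),.030),('gripFL',(172,451),.036),('gripFR',(246,451),.036),('gripBL',(173,478),.036),('gripBR',(247,478),.036),('hFL',(172,380),.03),('hFR',(247,380),.03),('houTL',(66,42),.045),('houTR',(370,38),.045)]:
  print(n,np.round(ray(K,M,(300+p[0]/3.75,100+p[1]/3.75),z)*1000,1))
E
```

```text
trackBL [473.6  39.8  20. ]
trackBR [472.3  -6.3  20. ]
trackTL [601.3  36.2  20. ]
railBR [472.5 -29.3  26. ]
railTR [641.9 -31.4  26. ]
coverFL [601.6  52.3  35. ]
coverFR [600.8  -5.2  35. ]
coverBR [635.6  -5.4  35. ]
barT [638.3 101.   42. ]
barB [486.1 103.6  42. ]
win [553.1  14.3  30. ]
gripFL [533.4  34.8  36. ]
gripFR [532.2  -4.3  36. ]
gripBL [519.1  34.7  36. ]
gripBR [517.9  -4.4  36. ]
hFL [571.3  33.5  30. ]
hFR [570.1  -6.6  30. ]
houTL [753.1  84.3  45. ]
houTR [749.1 -77.4  45. ]
```

```bash
cat >> h.py <<'E'
O=np.array([602,14.5,0.]); yaw=-1.0
def frame():
    a=np.radians(yaw);return np.array([[np.cos(a),-np.sin(a),0],[np.sin(a),np.cos(a),0],[0,0,1]])
def goto(x,y,z):
    s=bot.read_state();R=np.array(s['tcp_rot']);P=np.array(s['position'])*1000
    F=frame();T=O+F@[x,y,z]
    from scipy.spatial.transform import Rotation as Ro
    want=F@np.diag([1,-1,-1]); 
    print('t',s['time_s'],'pho',np.round(F.T@(P-O),1),'shift',np.round(R.T@(T-P),1),'turn',np.round(Ro.from_matrix(R.T@want).as_rotvec(degrees=True),2),'F',np.round(s['force'],1),'op',s['opening'])
E
python3 -c "
from h import *
goto(-103,36.5,110)"
```

```text
t 0.1 pho [-351.3 -597.   221.7] shift [ 481.3 -480.6  112.8] turn [-0.11  0.   23.62] F [0.2 0.1 0.7] op 1.0027874524726148
```

```bash
python3 -m jog '[[[481,-481,112],[0,0,23.6],0.33],[[481,-481,112],[0,0,23.6],0.33],[[481,-481,112],[0,0,23.6],0.33],[[481,-481,112],[0,0,23.6],0.33],[[481,-481,112],[0,0,23.6],0.33],[[481,-481,112],[0,0,23.6],0.33],[[481,-481,112],[0,0,23.6],0.33],[[481,-481,112],[0,0,23.6],0.33],[[481,-481,112],[0,0,23.6],0.33],[[481,-481,112],[0,0,23.6],0.33],[[481,-481,112],[0,0,23.6],0.33],[[481,-481,112],[0,0,23.6],0.33]]'; python3 -c "
from h import *
goto(-103,36.5,110)"
```

```text
time_s: 1.1
position: [0.4285, -0.1188, 0.1409]
tcp_rot: [[1.0, -0.018, -0.0], [-0.018, -1.0, 0.0], [-0.0, -0.0, -1.0]]
force: [0.8, -0.0, -0.4]
opening: 0.67
t 1.1 pho [-171.2 -136.3  140.9] shift [  68.1 -172.8   30.9] turn [-0.01  0.01 -0.01] F [ 0.8 -0.  -0.4] op 0.6702761374093105
```

```bash
python3 -m jog '[[[68,-173,31],[0,0,0],0.33],[[68,-173,31],[0,0,0],0.33],[[68,-173,31],[0,0,0],0.33],[[68,-173,31],[0,0,0],0.33],[[68,-173,31],[0,0,0],0.33],[[68,-173,31],[0,0,0],0.33],[[68,-173,31],[0,0,0],0.33]]'; python3 -c "
from h import *
goto(-103,36.5,110)
s=bot.read_state();im=snap('wrist','w1.png');K,M=cam('wrist',s)
F=frame()
for n,p in dict(rearL=(-84,20,36),rearR=(-84,-20,36),coverF=(0,-20,35),barEnd=(-118,88,42),barF=(36,88,42),trB=(-130,21.5,20),fing0=(-103,0,110),fing1=(-103,73,110),housR=(46,-85,45)).items(): print(n,np.round(proj(K,M,(O+F@p)/1000)))
"
```

```text
time_s: 1.68
position: [0.4989, 0.0523, 0.1098]
tcp_rot: [[1.0, -0.014, -0.001], [-0.014, -1.0, -0.0], [-0.001, 0.0, -1.0]]
force: [-0.0, -0.2, 0.0]
opening: 0.67
t 1.6833 pho [-103.7   36.   109.8] shift [ 0.7 -0.5 -0.2] turn [0.01 0.07 0.21] F [-0.  -0.2  0. ] op 0.6695051377521445
rearL [334. 185.]
rearR [380. 185.]
coverF [388.  81.]
barEnd [257. 223.]
barF [244.  25.]
trB [330. 226.]
fing0 [372. 243.]
fing1 [258. 243.]
housR [489.   9.]
```

View pics/w1.png

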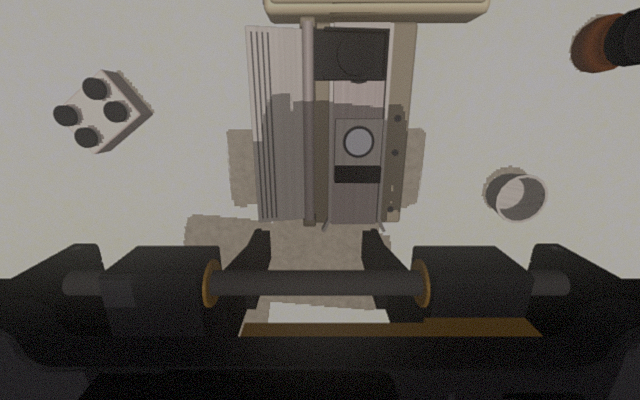

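Predictions agree with the view within about 2 px: holder rear at row ~183, cover corner (388,80), bar end (259,222), fingertips at ~259 and ~373. Next I press down.

```bash
python3 -m jog '[[[0.7,-0.5,35],[0,0,0.2],0.33],[[0.7,-0.5,58],[0,0,0.2],0.33],[[0.7,-0.5,68],[0,0,0.2],0.33],[[0.7,-0.5,73],[0,0,0.2],0.33],[[0.7,-0.5,77],[0,0,0.2],0.33],[[0.7,-0.5,81],[0,0,0.2],0.33],[[0.7,-0.5,84],[0,0,0.2],0.33],[[0.7,-0.5,84],[0,0,0.2],0.33],[[0.7,-0.5,84],[0,0,0.2],0.33]]'; python3 -c "
from h import *
goto(-103,36.5,26)
s=bot.read_state();im=snap('wrist','w2.png');b=snap('scene','s2.png')
c=cv2.resize(b[150:290,190:390],None,fx=3,fy=3);cv2.imwrite('pics/s2c.png',cv2.convertScaleAbs(c[:,:,::-1],alpha=1.4))
"
```

```text
time_s: 2.48
position: [0.4986, 0.051, 0.0274]
tcp_rot: [[1.0, -0.02, -0.002], [-0.02, -1.0, -0.0], [-0.002, 0.0, -1.0]]
force: [-4.6, -1.3, 5.6]
opening: 0.673
t 2.4833 pho [-104.1   34.7   27.4] shift [ 1.1 -1.8  1.4] turn [ 0.03  0.13 -0.16] F [-4.6 -1.3  5.6] op 0.6733982730016475
```

View pics/w2.png

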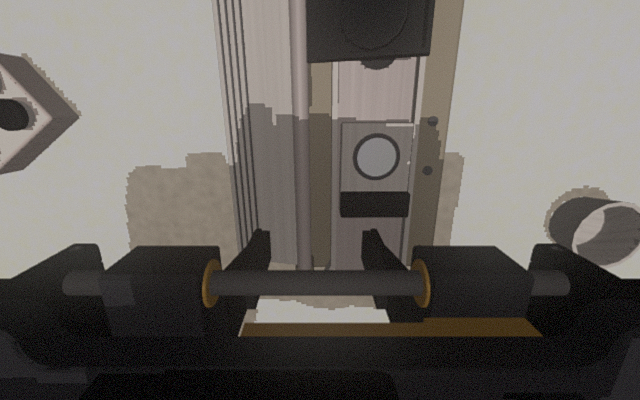

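```bash
python3 -c "
from h import *
s=bot.read_state();K,M=cam('wrist',s);F=frame()
for t in (0,.2,.3,.4,.5,.6):
  for h in (-2,8):
    y=42-62*np.cos(t)+h*np.sin(t);z=32+62*np.sin(t)+h*np.cos(t)
    print(t,h,np.round(proj(K,M,(O+F@[0,y,z])/1000)),np.round(proj(K,M,(O+F@[0,42-(62-62)*1,z])/1000)))
for x in (-84,-82,-80): print(x,np.round(proj(K,M,(O+F@[x,-20,36])/1000)))
print(np.round(proj(K,M,(O+F@[-104+9.5,-2,27])/1000)))
"
```

```text
0 -2 [420.  66.] [301.  66.]
0 8 [428.  63.] [300.  63.]
0.2 -2 [428.  62.] [300.  62.]
0.2 8 [432.  58.] [299.  59.]
0.3 -2 [430.  60.] [299.  60.]
0.3 8 [432.  56.] [298.  56.]
0.4 -2 [431.  58.] [299.  58.]
0.4 8 [430.  54.] [297.  54.]
0.5 -2 [430.  55.] [298.  55.]
0.5 8 [426.  51.] [296.  51.]
0.6 -2 [428.  53.] [297.  53.]
0.6 8 [421.  49.] [295.  49.]
-84 [408. 220.]
-82 [408. 217.]
-80 [409. 213.]
[374. 230.]
```

View pics/s2c.png

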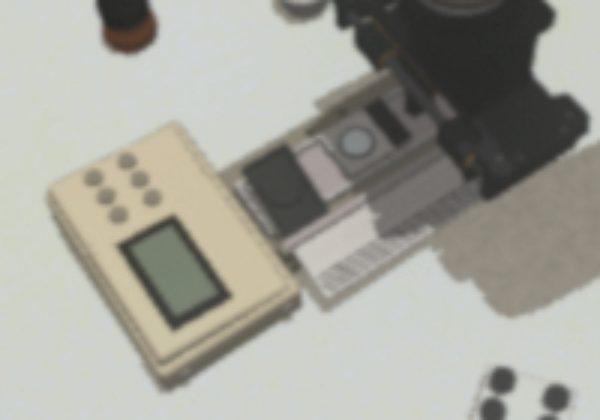

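The cover is raised to about 0.4 (corner at (432,52)), and the holder rear is about 13 mm ahead of the finger. I'll lower slightly and push.

```bash
python3 -m jog '[[[0,-0.5,1.5],[0,0,0],0.33],[[6,-0.5,1.5],[0,0,0],0.33],[[11,-0.5,1.5],[0,0,0],0.33],[[15,-0.5,1.5],[0,0,0],0.33],[[20,-0.5,1.5],[0,0,0],0.33],[[25,-0.5,1.5],[0,0,0],0.33],[[30,-0.5,1.5],[0,0,0],0.33],[[35,-0.5,1.5],[0,0,0],0.33],[[39,-0.5,1.5],[0,0,0],0.33],[[42,-0.5,1.5],[0,0,0],0.33],[[44,-0.5,1.5],[0,0,0],0.33],[[44,-0.5,1.5],[0,0,0],0.33]]'; python3 -c "
from h import *
goto(-27.5,36.5,26)
s=bot.read_state();im=snap('wrist','w3.png')
"
```

```text
time_s: 3.58
position: [0.5428, 0.0513, 0.0258]
tcp_rot: [[1.0, -0.021, -0.002], [-0.021, -1.0, 0.0], [-0.002, -0.0, -1.0]]
force: [-4.2, 1.1, 5.4]
opening: 0.669
t 3.5833 pho [-59.9  35.7  25.8] shift [32.4 -0.9 -0.3] turn [-0.02  0.12 -0.18] F [-4.2  1.1  5.4] op 0.669122968367588
```

View pics/w3.png

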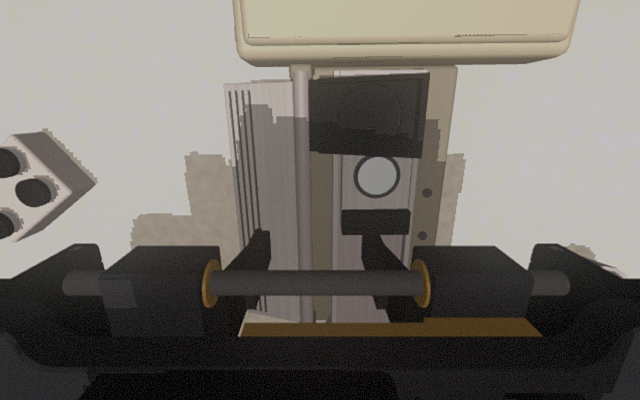

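The holder is being pushed straight (grip at (376,222)) and its front is passing under the raised cover. I'll continue, slowing near the stop.

```bash
python3 -m jog '[[[4,0,0],[0,0,0],0.33],[[9,0,0],[0,0,0],0.33],[[14,0,0],[0,0,0],0.33],[[18,0,0],[0,0,0],0.33],[[22,0,0],[0,0,0],0.33],[[25,0,0],[0,0,0],0.33],[[27,0,0],[0,0,0],0.33],[[28,0,0],[0,0,0],0.33],[[29,0,0],[0,0,0],0.33],[[29,0,0],[0,0,0],0.33]]'; python3 -c "
from h import *
goto(-27.5,36.5,26)"
python3 -m jog '[[[1,0,0],[0,0,0],0.33],[[2,0,0],[0,0,0],0.33],[[3,0,0],[0,0,0],0.33],[[3,0,0],[0,0,0],0.33]]'; python3 -c "
from h import *
goto(-27.5,36.5,26)"
```

```text
time_s: 4.47
position: [0.5715, 0.0507, 0.0256]
tcp_rot: [[1.0, -0.021, -0.003], [-0.021, -1.0, 0.0], [-0.003, -0.0, -1.0]]
force: [-5.0, 0.7, 6.3]
opening: 0.664
t 4.4667 pho [-31.1  35.7  25.6] shift [ 3.6 -0.8 -0.4] turn [-0.02  0.16 -0.18] F [-5.   0.7  6.3] op 0.6642313734401111
time_s: 4.8
position: [0.5743, 0.0507, 0.0256]
tcp_rot: [[1.0, -0.021, -0.003], [-0.021, -1.0, 0.0], [-0.003, -0.0, -1.0]]
force: [-5.0, 0.9, 6.1]
opening: 0.671
t 4.8 pho [-28.3  35.7  25.6] shift [ 0.8 -0.8 -0.4] turn [-0.02  0.17 -0.18] F [-5.   0.9  6.1] op 0.6707260205405869
```

Not at the stop yet, since the force is unchanged. I'll creep until it rises.

```bash
for i in 1 2; do python3 -m jog '[[[1,0,0],[0,0,0],0.33],[[1.5,0,0],[0,0,0],0.33],[[1.5,0,0],[0,0,0],0.33]]' | grep -E 'position|force'; done
```

```text
position: [0.575, 0.0507, 0.0256]
force: [-5.9, 2.0, 6.8]
position: [0.575, 0.0507, 0.0255]
force: [-9.1, 1.4, 9.2]
```

```bash
python3 -m jog '[[[1,0,0],[0,0,0],0.33],[[2,0,0],[0,0,0],0.33],[[2,0,0],[0,0,0],0.33]]' | grep -E 'position|force'; python3 -c "
from h import *
goto(-27.5,36.5,26)
snap('wrist','w4.png')"
```

```text
position: [0.5751, 0.0507, 0.0255]
force: [-10.6, 1.1, 11.2]
t 5.55 pho [-27.5  35.8  25.5] shift [ 0.  -0.7 -0.5] turn [-0.03  0.69 -0.21] F [-10.6   1.1  11.2] op 0.6719656007597472
```

View pics/w4.png

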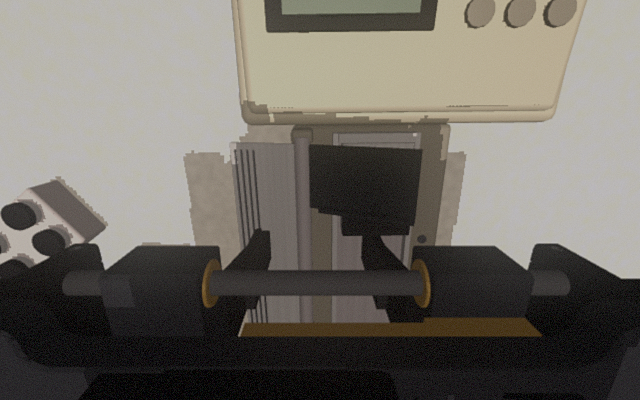

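It stalled at exactly the predicted home position (TCP -27.5), with the grip end tucked at the cover edge. I'll back off, then lift.

```bash
python3 -m jog '[[[-4,0,0],[0,0,0],0.33],[[-8,0,0],[0,0,0],0.33],[[-11,0,0],[0,0,0],0.33],[[-11,0,0],[0,0,0],0.33],[[-11,0,-4],[0,0,0],0.33],[[-11,0,-9],[0,0,0],0.33],[[-11,0,-14],[0,0,0],0.33],[[-11,0,-20],[0,0,0],0.33],[[-15,0,-45],[0,0,0],0.33],[[-40,0,-80],[0,0,0],0.33],[[-60,0,-110],[0,0,0],0.33],[[-60,0,-110],[0,0,0],0.33]]'; python3 -c "
from h import *
goto(-27.5,36.5,26)
s=bot.read_state();K,M=cam('wrist',s);F=frame();snap('wrist','w5.png')
for n,p in dict(rearL=(-18,20,36),rearR=(-18,-20,36),gfR=(-3,-20,36),coverF=(0,-20,40)).items(): print(n,np.round(proj(K,M,(O+F@p)/1000),1))
"
```

```text
time_s: 6.6
position: [0.518, 0.0519, 0.139]
tcp_rot: [[1.0, -0.02, 0.001], [-0.02, -1.0, -0.001], [0.001, 0.001, -1.0]]
force: [0.1, 0.2, -0.8]
opening: 0.666
t 6.6 pho [-84.6  36.  139. ] shift [ 57.   -0.7 113. ] turn [ 0.03 -0.03 -0.13] F [ 0.1  0.2 -0.8] op 0.6664695524262582
rearL [332.8 127.1]
rearR [376.2 127.1]
gfR [377.3 110. ]
coverF [378.5 106.5]
```

View pics/w5.png

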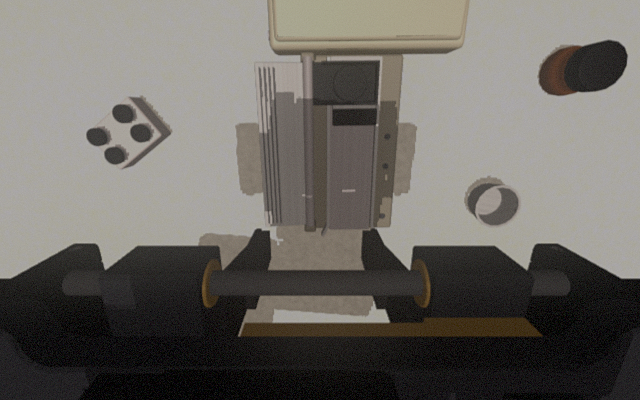

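The cover is down on the holder and the grip's rear edge (~row 126) is where home is predicted (127). I'll do one numeric check, then hand in.

```bash
python3 -c "
from h import *
im=cv2.imread('pics/w5.png',0)[100:132,338:372].mean(1);print(np.round(im).astype(int))
s=bot.read_state();K,M=cam('wrist',s);F=frame()
for v in (124,125,126,127): print(v,np.round(F.T@(ray(K,M,(355,v),.036)*1000-O),1))
bot.hand_in()"
```

```text
[ 53  49  47  46  56  91 106 105  79  47  36  38  39  38  39  37  38  38
  38  38  37  37  37  35  37  63  88  92  91  91  91  91]
124 [-13.4  -0.4  36. ]
125 [-14.3  -0.4  36. ]
126 [-15.1  -0.4  36. ]
127 [-16.   -0.5  36. ]
the job is handed in; nothing more can be done
```

The holder is fully home under the closed cover, and I handed the job in at about 6.7 s. With one fingertip I held the thumb bar down, which opened the cover to about 0.4 rad. With the other I pushed the holder along the track to the end stop. Then I backed the finger off the holder and lifted clear, so the cover closed on it.

- **At the stop:** the push stalled with the TCP at photometer x = -27.5 mm, which puts the rear face at the specified -18 mm. Forward force rose from 5 to 10.6 N with no further movement.
- **After release:** the last picture shows the cover down on the holder, only the grip end outside, and the cup, jar and cell block untouched. Contact force was about 0.
- **Disagreement:** the same picture places the holder's rear edge 2 to 3 mm further in than nominal home. The arm was still settling between the picture and the pose reading, and the calibration is only good to about 2 mm. The stop rules out a real overshoot, so I took it as measurement error.

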